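# Weed out the slack stamp press

## Task

Three spring-arm stamp presses stand in a row and one has gone slack: going from left to right, press each steel arm down on the button at its mid-span with about 8 newtons for about a second, never more than 14, and feel how far it gives. Lift the slackest press by its wooden block and set it down flat and upright in the middle of the grey tray, leaving the other two and everything else where they are. Then press its arm there once more in the same way, to be sure that you set aside the right one.

Things in the scene. Friction and masses are not known exactly. Their poses are not given: they have to be found in the camera images.
- press_a: one of three loose, identical-looking stamp presses in a row (any name may stand anywhere and be the slack one), 0.3 to 0.45 kg: wooden block 105 x 40 x 22 mm (x, y, z) with a heel 65 mm high at its +x end that clamps a steel arm. Origin: centre of its underside; x points away from the robot, within 0.3 rad. Grasp the block's 40 mm width from above, astride the arm, at its middle.
- press_a_arm: sprung steel leaf of press_a, 20 mm wide, level, its top 60 mm above the table, free length 80 mm; origin at the clamp, 40 mm in +x from the block's centre. It gives in proportion to force: at 8 N at mid-span a sound arm gives 2 to 3 mm there, the slack one about 7 mm; it meets a stop after about 10 mm. Over 14 N may ruin it.
- press_a_mid (a point): mid-span of press_a's arm, where to press: top of a low round steel button 14 mm across and 3 mm high, 63.5 mm above the table at rest, straight above the block's centre. Press with closed fingertips, the tool's centre within 10 mm of it sideways.
- press_b: one of three loose, identical-looking stamp presses in a row (any name may stand anywhere and be the slack one), 0.3 to 0.45 kg: wooden block 105 x 40 x 22 mm (x, y, z) with a heel 65 mm high at its +x end that clamps a steel arm. Origin: centre of its underside; x points away from the robot, within 0.3 rad. Grasp the block's 40 mm width from above, astride the arm, at its middle.
- press_b_arm: sprung steel leaf of press_b, 20 mm wide, level, its top 60 mm above the table, free length 80 mm; origin at the clamp, 40 mm in +x from the block's centre. It gives in proportion to force: at 8 N at mid-span a sound arm gives 2 to 3 mm there, the slack one about 7 mm; it meets a stop after about 10 mm. Over 14 N may ruin it.
- press_b_mid (a point): mid-span of press_b's arm, where to press: top of a low round steel button 14 mm across and 3 mm high, 63.5 mm above the table at rest, straight above the block's centre. Press with closed fingertips, the tool's centre within 10 mm of it sideways.
- press_c: one of three loose, identical-looking stamp presses in a row (any name may stand anywhere and be the slack one), 0.3 to 0.45 kg: wooden block 105 x 40 x 22 mm (x, y, z) with a heel 65 mm high at its +x end that clamps a steel arm. Origin: centre of its underside; x points away from the robot, within 0.3 rad. Grasp the block's 40 mm width from above, astride the arm, at its middle.
- press_c_arm: sprung steel leaf of press_c, 20 mm wide, level, its top 60 mm above the table, free length 80 mm; origin at the clamp, 40 mm in +x from the block's centre. It gives in proportion to force: at 8 N at mid-span a sound arm gives 2 to 3 mm there, the slack one about 7 mm; it meets a stop after about 10 mm. Over 14 N may ruin it.
- press_c_mid (a point): mid-span of press_c's arm, where to press: top of a low round steel button 14 mm across and 3 mm high, 63.5 mm above the table at rest, straight above the block's centre. Press with closed fingertips, the tool's centre within 10 mm of it sideways.
- returns_tray: fixed, empty open grey tray 150 x 130 x 30 mm (x, y, z), walls and floor 5 mm, behind the row of presses; origin: centre of its underside; x its long side, turned up to 0.2 rad. A press fits flat with its length along the tray's x, with room for the fingers at both sides; its underside then lies 5 mm above the origin.
- eraser: white eraser in a blue card sleeve, 21 x 45 x 12 mm, loose bystander; origin: centre of its underside
- washi_roll_0: roll of red paper tape, 48 mm across, 15 mm high, loose bystander; origin: centre of its underside
- washi_roll_1: roll of green paper tape, 48 mm across, 15 mm high, loose bystander; origin: centre of its underside
- rollerball_0: white rollerball pen, 143 mm long, lying, loose bystander; origin: centre of its underside

How it is judged:
By the outcome, as a careful person would: the job done as asked, in the order asked, and still so for the second after the job is handed in, with the robot touching nothing.
It also fails if it takes over 72 s, if anything falls off the work surface, if the arm or the gripper's body presses on something with over 40 N, if the wrist force passes 120 N, or if a joint passes its speed limit or range.

## Robot

A 6-joint arm with a two-finger parallel gripper is mounted at the origin on a cart in front of the work surface, level with it; the furniture and walls round the work are solid. World frame = base frame: x ahead of the robot, y to its left, z up, the work surface at z = 0. Lengths are in m, angles in rad, forces in N, time in s.
With the tool pointing down it reaches from about 0.375 to 0.9 m from the base axis. Payload 3.1 kg.
Tool frame: the origin (TCP) lies on the centre line of the jaws, within the pads' length; the fingertips stand robot.tip_reach ahead of it and the grasp point (between the pads) lies 8 mm behind it (robot.tip_reach is the distance from the TCP to the fingertips, in m); z points along the fingers, y is the line along which they close (so a half turn about z gives the same grasp; the last joint's range is limited). The gripper opens to 87 mm and grips with 3 to 60 N. Pads are 19 mm wide; open, the fingers measure 117 mm over their backs; the gripper's body (75 mm by 190 mm) begins 51 mm behind the grasp point.
Start: joints at [1.034, 0.527, 1.433, -0, 1.181, -0.178], TCP at [0.219, 0.585, 0.234] pointing down, gripper open.
Joint ranges: [-3.08, 3.08], [-0.75, 2.2], [0.22, 2.44], [-1.43, 4.57], [0, 2.65], [-2.85, 2.85]. Speed limits (rad/s): [2.79, 2.79, 3.14, 3.14, 3.14, 3.14].

## Interface

Orientations are given as a unit quaternion [x, y, z, w].
In Python, from rig import robot gives the robot as it stands.
- The arm moves only by the tool jog_arm, never from a script. Its argument "motion" is one flat list of numbers, 7 for each row, row after row: the shift along the tool's x, y, z scaled (see below), then the turn, a rotation vector about the tool's x, y, z scaled (see below), then the gripper's target within -1 to 1 (shut at 1, half-way at 0, fully open at -1). In form: [x, y, z, rx, ry, rz, hand, x, y, z, rx, ry, rz, hand, ...]. A call has 1 to 12 rows; each row shifts and turns the commanded pose from where the row before left it, along the tool's axes as they then stand; what a row does not reach is not made up. The controller multiplies each number of a shift by 4 cm and each number of a turn by 4 degrees. A row lasts 1/8 s, in which the tool goes at most 62.5 mm and 10.7 degrees, less where a joint would pass 70% of its speed; a pose out of reach is approached as far as the arm can. A call with a number of a shift or a turn outside -1 to 1 is refused whole. A call with a gripper value outside its range is refused whole. The fingers move at their own pace and stop on an object; "grip_force" is the grip in N (left out, the last holds). Time passes only in rows, so rows that do not move let the fingers close. It gives the time, the measured TCP pose, the force, the opening and the grip force at its end, in the units of the state.
- robot.get_obs(): the state, without advancing time (a new reading comes with each control period).
- robot.camera(name): name is "scene" or "top" or "wrist"; returns the picture (384x512x3 uint8, blue, green, red); there is no depth.
- robot.calibration(name): a dict with "fx", "fy", "cx", "cy" (pixels), "R" (3x3) and "t" (3): a world point X has camera coordinates R X + t; the wrist camera has in their place "T_tool_cam" (4x4, takes a point from camera to tool coordinates, whose origin is the TCP and whose axes are the flange's). Camera axes: x right, y down, z forward; pixel columns grow to the right and rows downward; lengths in m; the calibration is good to about 2 mm. The wrist camera is an equidistant fisheye: a pixel r from the principal point sees the ray r / f radians off the axis. A picture is of the moment at which its call begins: read the wrist's pose just before it. calibration takes no time and is no camera call.
- robot.hand_in(): hands the job in; it is judged then, once.
The state is a dict: "time": time; "q": joint angles; "joint_velocities": joint speeds; "joint_torque": joint torques, N m; "position": TCP position; "tool_rot": TCP orientation; "ft_force": force on the tool from outside, world axes, zero at the start; "moment": the same for the moment, N m; "grip_width": finger opening in m; "grip_force": force on a finger pad.
Only numpy, scipy, OpenCV 4.12 (cv2) and the standard library are available. Lean on these libraries where they do the work, as an engineer would, in place of code of your own. Each camera call takes 0.05 s, during which the arm holds its last target. There are 200 camera calls.

## Working session

There is one attempt and no reset: what is moved stays moved. The work goes in short steps, Python scripts to look and compute and a tool call to move; the robot and the scene stay as the last step left them, time stands still between calls to the robot, and variables do not carry over. Pictures are saved under pics/ and viewed, at most 11 in all, crops included, and the job is handed in when it is done.

Besides the shell and the picture viewer there is one more tool, called after "Call:" by a JSON object that holds its "op" and its "data". jog_arm: Moves the arm, as the interface text tells. Shifts and turns lie within -1 to 1; 1 stands for 4 cm of shift or 4 degrees of turn. Its arguments: {"type":"object","properties":{"motion":{"type":"array","items":{"type":"number"}},"grip_force":{"type":"number"}},"required":["motion"]}

```bash
ls; mkdir -p pics; python3 - <<'E'
from rig import robot
import cv2
o=robot.get_obs();print(o);print(robot.tip_reach)
for n in("top","scene"):
    im=robot.camera(n);cv2.imwrite(f"pics/{n}0.png",im);print(n,robot.calibration(n))
print(robot.calibration("wrist"))
E
```

```text
pics
{'time': 0.0, 'q': array([ 1.03351135e+00,  5.28490190e-01,  1.43390321e+00, -6.13359147e-05,
        1.18140135e+00, -1.78480424e-01]), 'joint_velocities': array([ 0.00037711,  0.00046219,  0.00140041,  0.00119044, -0.00047398,
       -0.00159114]), 'joint_torque': array([ 3.33299913e-04, -4.40041924e+01, -1.76590794e+01,  6.34123106e-02,
        5.82697929e-02, -1.81341043e-04]), 'position': array([0.21907635, 0.58458174, 0.23255657]), 'tool_rot': array([ 1.78429879e-01,  9.83952014e-01, -1.04122328e-03, -3.59126826e-04]), 'ft_force': array([ 0.03670624, -0.58414213, -0.44963659]), 'moment': array([-0.00078369,  0.00484126, -0.01618224]), 'grip_force': 0.0, 'grip_width': 0.08735873437800801}
0.011
top {'fx': 375.3503620047042, 'fy': 375.3503620047042, 'cx': 251.47567233409617, 'cy': 186.89972798813963, 'R': array([[ 0.02897587, -0.99950638,  0.01214094],
       [-0.99262668, -0.03020234, -0.11738861],
       [ 0.11769735, -0.00864998, -0.99301184]]), 't': array([-0.02663882,  0.56605032,  1.12135757])}
scene {'fx': 378.2425407110557, 'fy': 378.2425407110557, 'cx': 252.8527434743038, 'cy': 193.66638049966213, 'R': array([[ 0.4820125 , -0.87615189,  0.00467105],
       [-0.60801328, -0.33832591, -0.71823076],
       [ 0.63085958,  0.34335614, -0.6957893 ]]), 't': array([-0.26991974,  0.3794433 ,  1.0441126 ])}
{'fx': 297.3186396354542, 'fy': 297.3186396354542, 'cx': 256.9045037341546, 'cy': 188.43577365572636, 'T_tool_cam': array([[ 5.73743159e-04, -9.64313299e-01, -2.64763162e-01,
         7.18536028e-02],
       [ 9.99999549e-01,  3.52947709e-04,  8.81507565e-04,
        -4.32948231e-04],
       [-7.56601916e-04, -2.64763549e-01,  9.64313067e-01,
        -1.51425584e-01],
       [ 0.00000000e+00,  0.00000000e+00,  0.00000000e+00,
         1.00000000e+00]])}
```

View pics/top0.png

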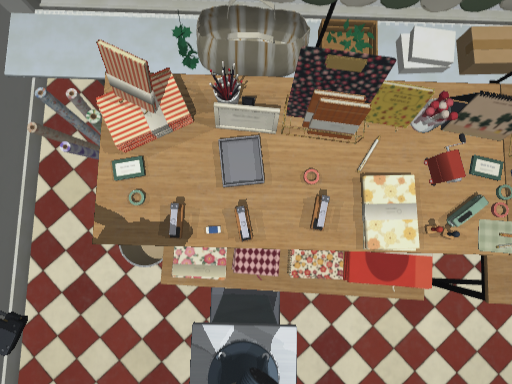

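View pics/scene0.png

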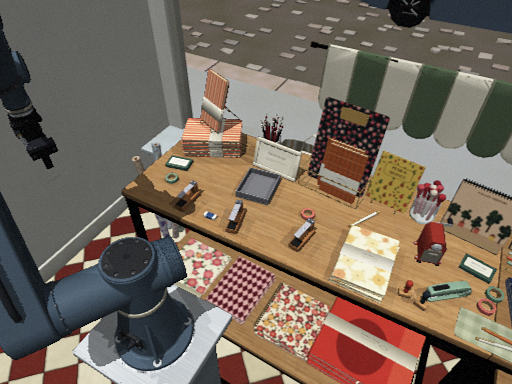

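The top view shows presses near pixels (177,218), (243,222) and (321,210), with the grey tray at (242,160). The eraser is at (213,230) and the red tape at (312,176). I'll take an enlarged crop for detail.

```bash
python3 - <<'E'
import cv2,numpy as np
im=cv2.imread("pics/top0.png")
a=cv2.resize(im[190:245,160:260],None,fx=7.8,fy=7.8,interpolation=cv2.INTER_CUBIC)[:,:780]
b=cv2.resize(im[185:205+30,290:350],None,fx=3.8,fy=3.8,interpolation=cv2.INTER_CUBIC)[:165]
b=cv2.copyMakeBorder(b,0,0,0,780-b.shape[1],cv2.BORDER_CONSTANT)
cv2.imwrite("pics/c1.png",np.vstack([a,b])[:600])
E
cat > h.py <<'E'
import numpy as np
from rig import robot
def ray(n,uv,z):
    c=robot.calibration(n);R=c["R"];t=c["t"]
    d=R.T@np.array([(uv[0]-c["cx"])/c["fx"],(uv[1]-c["cy"])/c["fy"],1]);o=-R.T@t
    return o+d*(z-o[2])/d[2]
def proj(n,X):
    c=robot.calibration(n);p=c["R"]@np.array(X)+c["t"];return c["fx"]*p[0]/p[2]+c["cx"],c["fy"]*p[1]/p[2]+c["cy"]
E
python3 -c "
from h import *
for p in [(177,218),(243,222),(321,210)]: print(ray('top',p,.06))
for p in [(220,139),(260,136),(265,182),(224,188)]: print(ray('top',p,.03))
"
```

```text
[0.46377264 0.20877707 0.06      ]
[0.45768513 0.01254725 0.06      ]
[ 0.50023782 -0.21944868  0.06      ]
[0.71492479 0.09301084 0.03      ]
[ 0.72855313 -0.03192338  0.03      ]
[ 0.5835293  -0.05121267  0.03      ]
[0.56101749 0.07470717 0.03      ]
```

View pics/c1.png

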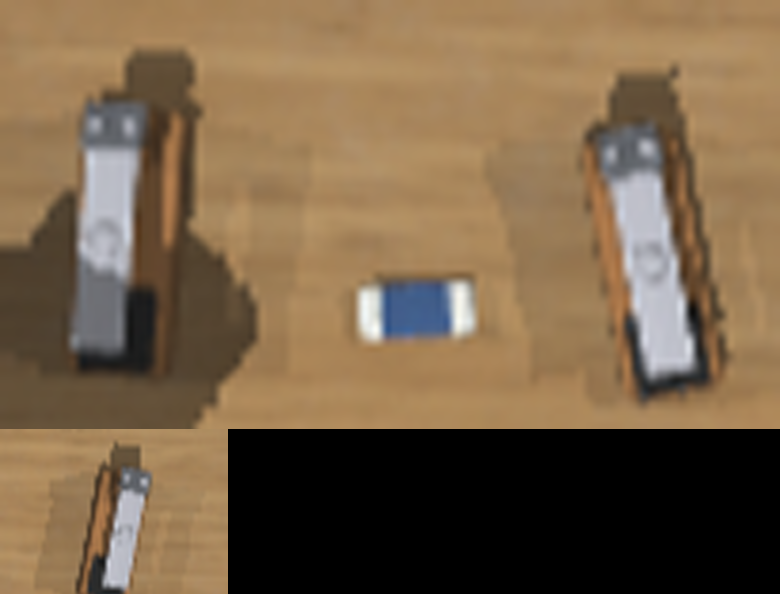

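The buttons show at top-view pixels of about (173.5,220.8), (243.7,223.7) and (322.6,212.9). The clamps and arm tips give the yaws.

```bash
python3 - <<'E'
from h import *
from scipy.spatial.transform import Rotation as Ro
A=lambda u,v:(160+u/7.8-.4,190+v/7.8-.4)
C=lambda u,v:(290+u/3.8-.4,185+(v-429)/3.8-.4)
for n,m,h,t in[("L",A(105,240),A(117,125),A(98,348)),("M",A(653,263),A(632,150),A(668,375)),("R",C(124,535),C(134,482),C(115,587))]:
    M=ray("top",m,.0635);H=ray("top",h,.062);T=ray("top",t,.06);d=H-T
    print(n,M.round(4),"len",np.hypot(*d[:2]).round(3),"yaw",np.arctan2(d[1],d[0]).round(3),"scene px",np.round(proj("scene",M),1))
im=__import__("cv2").imread("pics/top0.png")
import cv2
hsv=cv2.cvtColor(im,cv2.COLOR_BGR2HSV);mk=np.zeros(im.shape[:2],np.uint8);mk[130:192,212:272]=(hsv[130:192,212:272,1]<70)*255
cs=cv2.findContours(mk,0,1)[0];c=max(cs,key=cv2.contourArea)
P=np.array([ray("top",p[0],.03)[:2] for p in c],np.float32);print("tray",cv2.minAreaRect(P))
o=robot.get_obs();print(Ro.from_quat(o["tool_rot"]).as_matrix().round(3))
E
```

```text
L [0.4563 0.2194 0.0635] len 0.085 yaw -0.036 scene px [185.7 188.7]
M [0.4537 0.0114 0.0635] len 0.086 yaw 0.191 scene px [235.  209.5]
R [ 0.4927 -0.2225  0.0635] len 0.084 yaw -0.168 scene px [302.7 227.2]
tray ((0.6488122940063477, 0.025770679116249084), (0.15345850586891174, 0.1302303820848465), 7.725804805755615)
[[-0.936  0.351 -0.001]
 [ 0.351  0.936 -0.002]
 [ 0.    -0.002 -1.   ]]
```

Call:
{"op": "jog_arm", "data": {"motion": [-0.73,-0.54,0.1,0,0,0,1,-0.73,-0.54,0.1,0,0,0,1,-0.73,-0.54,0.1,0,0,0,1,-0.73,-0.54,0.1,0,0,0,1,-0.73,-0.54,0.1,0,0,0,1,-0.73,-0.54,0.1,0,0,0,1,-0.73,-0.54,0.1,0,0,0,1,-0.73,-0.54,0.1,0,0,0,1,-0.73,-0.54,0.1,0,0,0,1,-0.73,-0.54,0.1,0,0,0,1,-0.73,-0.54,0.1,0,0,0,1,-0.73,-0.54,0.1,0,0,0,1]}}

```text
time: 1.6
position: [0.4569, 0.2184, 0.1852]
tool_rot: [0.178, 0.984, -0.0, -0.0]
ft_force: [-0.5, -0.7, 0.2]
grip_width: 0.0009
grip_force: 0.0
```

Call:
{"op": "jog_arm", "data": {"motion": [0,0,0,0,0,-0.93,1,0,0,0,0,0,-0.93,1,0,0,0,0,0,-0.93,1,0,0,0,0,0,-0.93,1,0,0,0,0,0,-0.93,1,0,0,0,0,0,0,1,0,0,0,0,0,0,1]}}

```text
time: 2.48
position: [0.4564, 0.2194, 0.1854]
tool_rot: [0.018, 1.0, -0.0, -0.0]
ft_force: [0.2, 0.4, 0.0]
grip_width: 0.0008
grip_force: 0.0
```

```bash
cat >> h.py <<'E'
from scipy.spatial.transform import Rotation as Ro
import cv2
def go(x,y,z=None,yaw=None):
    "tool-axes delta in units; yaw = press yaw"
    o=robot.get_obs();R=Ro.from_quat(o["tool_rot"]).as_matrix();p=o["position"]
    d=R.T@(np.array([x,y,p[2] if z is None else z])-p)
    print("t",round(o["time"],2),"pos",p.round(4),"F",o["ft_force"].round(2),"tilt",R[:,2].round(4),"shift units",(d/.04).round(3))
    a=np.degrees(np.arctan2(R[1,1],R[0,1]))-90
    if yaw is not None: print("turn z units",round((a-np.degrees(yaw))/4,3))
def wray(uv,z,o):
    c=robot.calibration("wrist");q=np.array([uv[0]-c["cx"],uv[1]-c["cy"]]);r=np.hypot(*q);th=r/c["fx"]
    v=np.array([*(q/max(r,1e-9)*np.sin(th)),np.cos(th)])
    R=Ro.from_quat(o["tool_rot"]).as_matrix();T=c["T_tool_cam"]
    s=R@T[:3,3]+o["position"];d=R@T[:3,:3]@v
    return s+d*(z-s[2])/d[2]
def wproj(X,o):
    c=robot.calibration("wrist");R=Ro.from_quat(o["tool_rot"]).as_matrix();T=c["T_tool_cam"]
    v=T[:3,:3].T@(R.T@(np.array(X)-o["position"])-T[:3,3]);h=np.hypot(v[0],v[1]);th=np.arctan2(h,v[2])
    return c["cx"]+c["fx"]*th*v[0]/h,c["cy"]+c["fx"]*th*v[1]/h
E
python3 - <<'E'
from h import *
go(.4563,.2194,.12,-.036)
o=robot.get_obs();im=robot.camera("wrist");cv2.imwrite("pics/w1.png",im);print(wproj((.4563,.2194,.0635),o))
E
```

```text
t 2.48 pos [0.4564 0.2194 0.1854] F [0.2  0.39 0.  ] tilt [-4.e-04 -1.e-04 -1.e+00] shift units [ 1.000e-03 -1.000e-03  1.635e+00]
turn z units 0.013
(np.float64(257.21383608824107), np.float64(185.2718153322287))
```

View pics/w1.png

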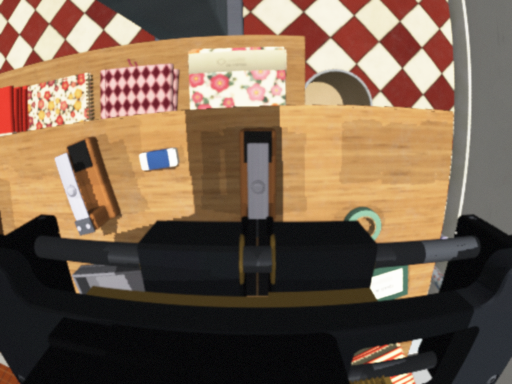

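The wrist view shows the left press centred with its button at (258.5,187), about 1 mm from the predicted (257,185). The position is good, so I'm descending.

Call:
{"op": "jog_arm", "data": {"motion": [0,0,0.5,0,0,0,1,0,0,0.5,0,0,0,1,0,0,0.5,0,0,0,1,0,0,0.5,0,0,0,1,0,0,0.4,0,0,0,1,0,0,0.2,0,0,0,1,0,0,0,0,0,0,1,0,0,0,0,0,0,1]}}

```text
time: 3.52
position: [0.4569, 0.2196, 0.082]
tool_rot: [0.017, 1.0, 0.0, 0.001]
ft_force: [-1.1, -0.4, 0.2]
grip_width: 0.0005
grip_force: 0.0
```

Call:
{"op": "jog_arm", "data": {"motion": [0,0,0.03,0,0,0,1,0,0,0.03,0,0,0,1,0,0,0,0,0,0,1]}}

```text
time: 3.9
position: [0.4565, 0.2195, 0.0792]
tool_rot: [0.017, 1.0, 0.0, 0.0]
ft_force: [0.7, 0.3, -0.5]
grip_width: 0.0004
grip_force: 0.0
```

Call:
{"op": "jog_arm", "data": {"motion": [0,0,0.03,0,0,0,1,0,0,0.03,0,0,0,1,0,0,0.03,0,0,0,1,0,0,0.03,0,0,0,1,0,0,0.02,0,0,0,1,0,0,0,0,0,0,1]}}

```text
time: 4.65
position: [0.4564, 0.2195, 0.0737]
tool_rot: [0.017, 1.0, -0.0, -0.0]
ft_force: [-0.6, -0.3, 2.8]
grip_width: 0.0001
grip_force: 1.5
```

Call:
{"op": "jog_arm", "data": {"motion": [0,0,0.0125,0,0,0,1,0,0,0.0125,0,0,0,1,0,0,0,0,0,0,1]}}

```text
time: 5.03
position: [0.4564, 0.2195, 0.0728]
tool_rot: [0.017, 1.0, 0.0, -0.0]
ft_force: [-0.3, -0.2, 5.1]
grip_width: 0.0003
grip_force: 2.7
```

Call:
{"op": "jog_arm", "data": {"motion": [0,0,0.014,0,0,0,1,0,0,0.014,0,0,0,1,0,0,0,0,0,0,1,0,0,0,0,0,0,1,0,0,0,0,0,0,1]}}

```text
time: 5.65
position: [0.4564, 0.2195, 0.0719]
tool_rot: [0.017, 1.0, 0.0, -0.0]
ft_force: [-1.9, 0.5, 7.1]
grip_width: 0.0004
grip_force: 3.8
```

Call:
{"op": "jog_arm", "data": {"motion": [0,0,0.008,0,0,0,1,0,0,0,0,0,0,1,0,0,0,0,0,0,1,0,0,0,0,0,0,1,0,0,0,0,0,0,1,0,0,0,0,0,0,1,0,0,0,0,0,0,1,0,0,0,0,0,0,1,0,0,0,0,0,0,1]}}

```text
time: 6.78
position: [0.4563, 0.2194, 0.0717]
tool_rot: [0.017, 1.0, -0.0, -0.0]
ft_force: [-1.8, -0.8, 8.3]
grip_width: 0.0007
grip_force: 4.1
```

Call:
{"op": "jog_arm", "data": {"motion": [0,0,-0.1,0,0,0,1,0,0,-0.5,0,0,0,1,0,0,-0.5,0,0,0,1,0,0,-0.5,0,0,0,1,0,0,0,0,0,0,1,0,0,0,0,0,0,1]}}

```text
time: 7.52
position: [0.4561, 0.2193, 0.1344]
tool_rot: [0.017, 1.0, -0.0, -0.0]
ft_force: [-0.5, 0.6, 0.3]
grip_width: 0.0
grip_force: 0.0
```

```bash
python3 - <<'E'
from h import *
go(.4537,.0114,.134,.191)
o=robot.get_obs();im=robot.camera("wrist");cv2.imwrite("pics/w2.png",im)
for u in[(71,190)]:print(u)
E
```

```text
t 7.53 pos [0.4561 0.2193 0.1344] F [-0.48  0.56  0.26] tilt [-9.e-04 -2.e-04 -1.e+00] shift units [-0.117 -5.197  0.012]
turn z units -3.225
(71, 190)
```

The left arm gives about 2.8 mm at 8 N, so it is sound. Next is the middle press.

Call:
{"op": "jog_arm", "data": {"motion": [-0.017,-0.742,0,0,0,0,1,-0.017,-0.742,0,0,0,0,1,-0.017,-0.742,0,0,0,0,1,-0.017,-0.742,0,0,0,0,1,-0.017,-0.742,0,0,0,0,1,-0.017,-0.742,0,0,0,0,1,-0.017,-0.742,0,0,0,0,1,0,0,0,0,0,-0.8,1,0,0,0,0,0,-0.8,1,0,0,0,0,0,-0.8,1,0,0,0,0,0,-0.8,1,0,0,0,0,0,0,1]}}

```text
time: 9.07
position: [0.4537, 0.0117, 0.1343]
tool_rot: [-0.094, 0.996, 0.0, -0.001]
ft_force: [-0.2, -0.7, -1.3]
grip_width: 0.0004
grip_force: 0.0
```

```bash
python3 - <<'E'
from h import *
robot.get_obs()
go(.4537,.0114,.079,.191)
o=robot.get_obs();im=robot.camera("wrist");cv2.imwrite("pics/w3.png",cv2.resize(im[80:240,150:370],None,fx=3,fy=3));print(wproj((.4537,.0114,.0635),o))
E
```

```text
t 9.07 pos [0.4537 0.0117 0.1343] F [-0.18 -0.72 -1.27] tilt [-1.7e-03  4.0e-04 -1.0e+00] shift units [-1.000e-03 -8.000e-03  1.383e+00]
turn z units -0.036
(np.float64(257.0205904034441), np.float64(202.06247355316194))
```

View pics/w3.png

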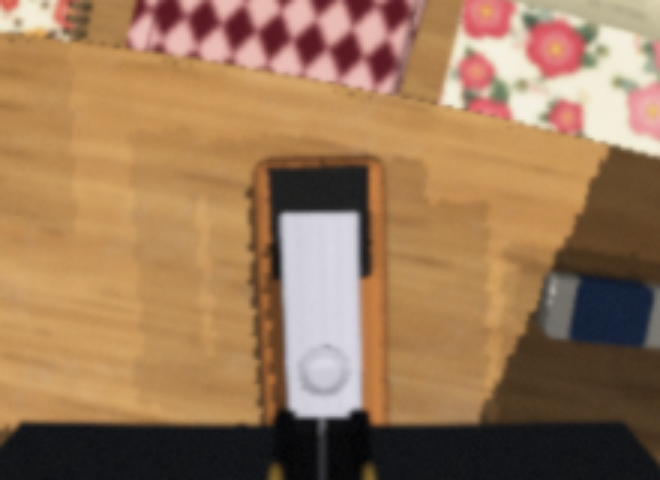

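The middle button is at (258,203.3) against a predicted (257,202), so the tool is centred.

Call:
{"op": "jog_arm", "data": {"motion": [0,0,0.4,0,0,0,1,0,0,0.4,0,0,0,1,0,0,0.4,0,0,0,1,0,0,0.15,0,0,0,1,0,0,0.05,0,0,0,1,0,0,0.03,0,0,0,1,0,0,0.03,0,0,0,1,0,0,0.03,0,0,0,1,0,0,0.025,0,0,0,1,0,0,0,0,0,0,1,0,0,0,0,0,0,1]}}

```text
time: 10.5
position: [0.4542, 0.0116, 0.0745]
tool_rot: [-0.094, 0.996, -0.0, 0.0]
ft_force: [-0.1, -0.7, 0.2]
grip_width: 0.0008
grip_force: 0.0
```

Call:
{"op": "jog_arm", "data": {"motion": [0,0,0.02,0,0,0,1,0,0,0.02,0,0,0,1,0,0,0,0,0,0,1,0,0,0,0,0,0,1]}}

```text
time: 11.0
position: [0.4541, 0.0116, 0.0729]
tool_rot: [-0.094, 0.996, -0.0, -0.0]
ft_force: [-0.6, 0.6, 1.6]
grip_width: 0.0003
grip_force: 0.9
```

Call:
{"op": "jog_arm", "data": {"motion": [0,0,0.02,0,0,0,1,0,0,0.02,0,0,0,1,0,0,0.01,0,0,0,1,0,0,0,0,0,0,1,0,0,0,0,0,0,1]}}

```text
time: 11.62
position: [0.4541, 0.0116, 0.071]
tool_rot: [-0.094, 0.996, -0.0, -0.0]
ft_force: [-2.0, -0.7, 4.0]
grip_width: 0.0004
grip_force: 2.1
```

Call:
{"op": "jog_arm", "data": {"motion": [0,0,0.02,0,0,0,1,0,0,0.02,0,0,0,1,0,0,0.02,0,0,0,1,0,0,0.015,0,0,0,1,0,0,0,0,0,0,1,0,0,0,0,0,0,1]}}

```text
time: 12.38
position: [0.4542, 0.0117, 0.0682]
tool_rot: [-0.095, 0.996, -0.0, 0.0]
ft_force: [-1.8, -0.9, 7.9]
grip_width: 0.0005
grip_force: 3.7
```

Call:
{"op": "jog_arm", "data": {"motion": [0,0,0.008,0,0,0,1,0,0,0,0,0,0,1,0,0,0,0,0,0,1,0,0,0,0,0,0,1,0,0,0,0,0,0,1,0,0,0,0,0,0,1,0,0,0,0,0,0,1,0,0,0,0,0,0,1,0,0,0,0,0,0,1]}}

```text
time: 13.5
position: [0.4542, 0.0117, 0.0679]
tool_rot: [-0.094, 0.996, -0.0, 0.0]
ft_force: [-1.8, -0.1, 8.8]
grip_width: 0.0001
grip_force: 3.8
```

Call:
{"op": "jog_arm", "data": {"motion": [0,0,-0.2,0,0,0,1,0,0,-0.5,0,0,0,1,0,0,-0.5,0,0,0,1,0,0,-0.5,0,0,0,1,0,0,0,0,0,0,1,0,0,0,0,0,0,1]}}

```text
time: 14.25
position: [0.4539, 0.0118, 0.1351]
tool_rot: [-0.094, 0.996, 0.0, -0.0]
ft_force: [-0.7, -0.5, 0.2]
grip_width: 0.0001
grip_force: 0.0
```

```bash
python3 - <<'E'
from h import *
go(.4927,-.2225,None,-.168)
E
```

```text
t 14.25 pos [0.4539 0.0118 0.1351] F [-0.73 -0.51  0.15] tilt [-6.e-04  2.e-04 -1.e+00] shift units [ 1.490e-01 -5.935e+00 -2.000e-03]
turn z units 5.116
```

The middle arm gives about 6.6 mm at 8 N, so it looks slack. I still have to press the right one.

Call:
{"op": "jog_arm", "data": {"motion": [0.021,-0.848,0,0,0,0,1,0.021,-0.848,0,0,0,0,1,0.021,-0.848,0,0,0,0,1,0.021,-0.848,0,0,0,0,1,0.021,-0.848,0,0,0,0,1,0.021,-0.848,0,0,0,0,1,0.021,-0.848,0,0,0,0,1,0,0,0,0,0,0.85,1,0,0,0,0,0,0.85,1,0,0,0,0,0,0.85,1,0,0,0,0,0,0.85,1]}}

```text
time: 15.62
position: [0.4924, -0.2223, 0.1341]
tool_rot: [0.025, 1.0, 0.001, -0.001]
ft_force: [-0.7, -0.0, 0.7]
grip_width: 0.0006
grip_force: 0.0
```

Call:
{"op": "jog_arm", "data": {"motion": [0,0,0,0,0,0.85,1,0,0,0,0,0,0.85,1,0,0,0,0,0,0,1,0,0,0,0,0,0,1]}}

```text
time: 16.12
position: [0.4927, -0.2224, 0.1348]
tool_rot: [0.083, 0.997, 0.0, -0.001]
ft_force: [-0.2, -0.1, -0.2]
grip_width: 0.0002
grip_force: 0.0
```

```bash
python3 - <<'E'
from h import *
go(.4927,-.2225,.0737,-.168)
o=robot.get_obs();im=robot.camera("wrist");cv2.imwrite("pics/w4.png",cv2.resize(im[80:240,150:370],None,fx=3,fy=3));print(wproj((.4927,-.2225,.0635),o))
E
```

```text
t 16.12 pos [ 0.4927 -0.2224  0.1348] F [-0.15 -0.1  -0.17] tilt [-1.1e-03  8.0e-04 -1.0e+00] shift units [-1.000e-03 -3.000e-03  1.528e+00]
turn z units 0.028
(np.float64(257.1648013958619), np.float64(201.69330360809317))
```

View pics/w4.png

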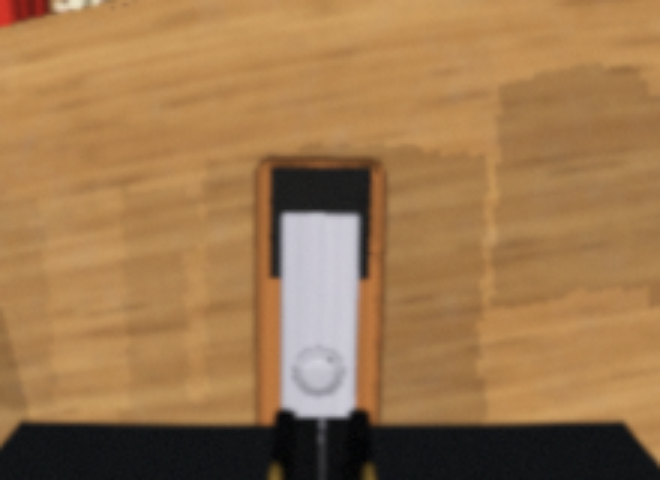

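The right button is at (256.3,203.3), against a predicted (257,202), so I'm pressing.

Call:
{"op": "jog_arm", "data": {"motion": [0,0,0.4,0,0,0,1,0,0,0.4,0,0,0,1,0,0,0.4,0,0,0,1,0,0,0.15,0,0,0,1,0,0,0.05,0,0,0,1,0,0,0.03,0,0,0,1,0,0,0.03,0,0,0,1,0,0,0.03,0,0,0,1,0,0,0.025,0,0,0,1,0,0,0,0,0,0,1,0,0,0,0,0,0,1]}}

```text
time: 17.55
position: [0.4931, -0.2227, 0.075]
tool_rot: [0.083, 0.997, -0.0, 0.0]
ft_force: [-0.1, -0.2, 0.9]
grip_width: 0.0006
grip_force: 0.0
```

Call:
{"op": "jog_arm", "data": {"motion": [0,0,0.015,0,0,0,1,0,0,0.015,0,0,0,1,0,0,0,0,0,0,1,0,0,0,0,0,0,1]}}

```text
time: 18.05
position: [0.4931, -0.2227, 0.074]
tool_rot: [0.083, 0.997, -0.0, 0.0]
ft_force: [-0.0, 0.3, 3.1]
grip_width: 0.0003
grip_force: 1.6
```

Call:
{"op": "jog_arm", "data": {"motion": [0,0,0.015,0,0,0,1,0,0,0.015,0,0,0,1,0,0,0,0,0,0,1,0,0,0,0,0,0,1]}}

```text
time: 18.55
position: [0.493, -0.2227, 0.073]
tool_rot: [0.083, 0.997, -0.0, 0.0]
ft_force: [-2.3, 0.4, 6.5]
grip_width: 0.0004
grip_force: 3.3
```

Call:
{"op": "jog_arm", "data": {"motion": [0,0,0.014,0,0,0,1,0,0,0,0,0,0,1,0,0,0,0,0,0,1,0,0,0,0,0,0,1,0,0,0,0,0,0,1,0,0,0,0,0,0,1,0,0,0,0,0,0,1,0,0,0,0,0,0,1,0,0,0,0,0,0,1]}}

```text
time: 19.68
position: [0.493, -0.2227, 0.0727]
tool_rot: [0.083, 0.997, -0.0, 0.0]
ft_force: [-2.7, -0.3, 7.7]
grip_width: 0.0007
grip_force: 4.0
```

Call:
{"op": "jog_arm", "data": {"motion": [0,0,-0.1,0,0,0,1,0,0,-0.5,0,0,0,1,0,0,-0.5,0,0,0,1,0,0,-0.5,0,0,0,1,0,0,-0.2,0,0,0,1,0,0,0,0,0,0,1]}}

```text
time: 20.42
position: [0.4932, -0.2227, 0.1441]
tool_rot: [0.083, 0.997, -0.0, 0.0]
ft_force: [-0.1, 0.1, -0.4]
grip_width: 0.0007
grip_force: 0.0
```

```bash
python3 - <<'E'
from h import *
go(.4537,.0114,None,.191)
E
```

```text
t 20.43 pos [ 0.4932 -0.2227  0.1441] F [-0.09  0.09 -0.37] tilt [ 6.e-04 -4.e-04 -1.e+00] shift units [ 1.946e+00  5.608e+00 -3.000e-03]
turn z units -5.126
```

The right arm gives about 2.2 mm, so it is sound and the middle press is the slack one. I'm going back to grasp it with the fingers part open.

Call:
{"op": "jog_arm", "data": {"motion": [0.278,0.801,0,0,0,0,1,0.278,0.801,0,0,0,0,1,0.278,0.801,0,0,0,0,1,0.278,0.801,0,0,0,0,1,0.278,0.801,0,0,0,0,1,0.278,0.801,0,0,0,0,1,0.278,0.801,0,0,0,0,1,0,0,0,0,0,-0.855,-0.5,0,0,0,0,0,-0.855,-0.5,0,0,0,0,0,-0.855,-0.5,0,0,0,0,0,-0.855,-0.5]}}

```text
time: 21.8
position: [0.4529, 0.0116, 0.1431]
tool_rot: [-0.037, 0.999, 0.0, -0.001]
ft_force: [-0.4, 0.6, 0.1]
grip_width: 0.0328
grip_force: 0.0
```

Call:
{"op": "jog_arm", "data": {"motion": [0,0,0,0,0,-0.855,-0.5,0,0,0,0,0,-0.855,-0.5,0,0,0,0,0,0,-0.5,0,0,0,0,0,0,-0.5]}}

```text
time: 22.3
position: [0.4532, 0.0115, 0.1436]
tool_rot: [-0.095, 0.995, 0.0, -0.0]
ft_force: [-0.2, -0.1, -0.4]
grip_width: 0.0637
grip_force: 0.0
```

```bash
python3 - <<'E'
from h import *
robot.get_obs()
go(.4537,.0114,.015,.191)
o=robot.get_obs();im=robot.camera("wrist");cv2.imwrite("pics/w5.png",cv2.resize(im[80:240,150:370],None,fx=3,fy=3));print(wproj((.4537,.0114,.0635),o))
E
```

```text
t 22.3 pos [0.4532 0.0115 0.1436] F [-0.16 -0.09 -0.42] tilt [-1.e-03  2.e-04 -1.e+00] shift units [-0.014 -0.006  3.214]
turn z units -0.008
(np.float64(257.1855007054231), np.float64(199.0997395965312))
```

View pics/w5.png

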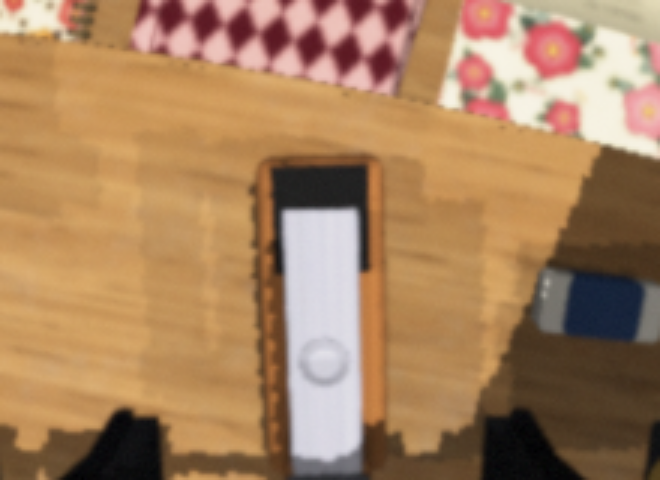

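The press is centred between the open fingers, with its button at (257.7,200.3). Descending and gripping.

Call:
{"op": "jog_arm", "data": {"motion": [0,0,0.5,0,0,0,-0.5,0,0,0.5,0,0,0,-0.5,0,0,0.5,0,0,0,-0.5,0,0,0.5,0,0,0,-0.5,0,0,0.4,0,0,0,-0.5,0,0,0.3,0,0,0,-0.5,0,0,0.25,0,0,0,-0.5,0,0,0.15,0,0,0,-0.5,0,0,0.08,0,0,0,-0.5,0,0,0,0,0,0,-0.5,0,0,0,0,0,0,-0.5], "grip_force": 30}}

```text
time: 23.72
position: [0.4537, 0.0114, 0.0171]
tool_rot: [-0.096, 0.995, -0.0, 0.0]
ft_force: [-0.4, -0.2, -0.3]
grip_width: 0.0656
grip_force: 0.0
```

Call:
{"op": "jog_arm", "data": {"motion": [0,0,0,0,0,0,1,0,0,0,0,0,0,1,0,0,0,0,0,0,1,0,0,0,0,0,0,1,0,0,0,0,0,0,1,0,0,0,0,0,0,1], "grip_force": 30}}

```text
time: 24.48
position: [0.4535, 0.0115, 0.0169]
tool_rot: [-0.095, 0.995, 0.0, -0.0]
ft_force: [-0.9, 0.6, 1.8]
grip_width: 0.0398
grip_force: 29.8
```

Call:
{"op": "jog_arm", "data": {"motion": [0,0,-0.1,0,0,0,1,0,0,-0.3,0,0,0,1,0,0,-0.4,0,0,0,1,0,0,-0.4,0,0,0,1,0,0,-0.4,0,0,0,1,0,0,-0.4,0,0,0,1,0,0,0,0,0,0,1,0,0,0,0,0,0,1]}}

```text
time: 25.48
position: [0.4532, 0.0115, 0.0968]
tool_rot: [-0.096, 0.995, 0.0, -0.0]
ft_force: [0.2, -0.2, -3.0]
grip_width: 0.0394
grip_force: 29.8
```

```bash
python3 - <<'E'
from h import *
go(.6488,.0258,None,.135)
im=robot.camera("top");cv2.imwrite("pics/top1.png",im)
o=robot.get_obs();print(o["grip_width"],o["grip_force"],o["moment"])
# sanity: tray mask edges in the first picture, floor/rim
im=cv2.imread("pics/top0.png");cv2.imwrite("pics/tray.png",cv2.resize(im[125:200,200:280],None,fx=7,fy=7,interpolation=cv2.INTER_CUBIC))
E
```

```text
t 25.48 pos [0.4532 0.0115 0.0968] F [ 0.23 -0.21 -2.97] tilt [-4.e-04  0.e+00 -1.e+00] shift units [-4.87e+00 -5.79e-01 -2.00e-03]
turn z units 0.807
0.039882025813672686 29.796043932437897 [0.00710515 0.06954197 0.00721011]
```

View pics/tray.png

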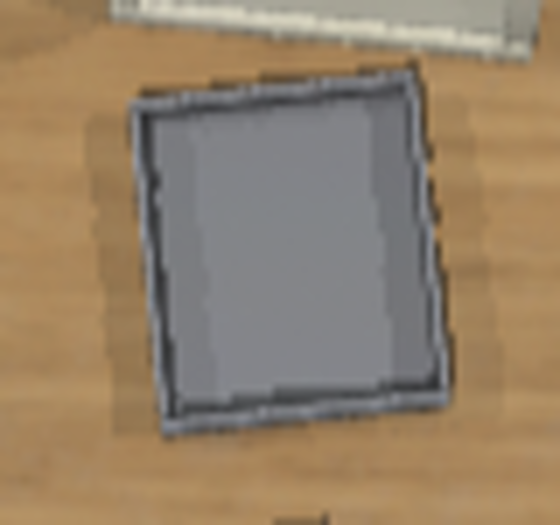

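The tray rim corners in the crop are (133,103), (412,72), (452,400) and (167,432). The frame stands just behind the tray.

```bash
python3 - <<'E'
from h import *
P=[ray("top",(200+u/7-.43,125+v/7-.43),.03)[:2] for u,v in[(133,103),(412,72),(452,400),(167,432)]]
P=np.array(P);print(P.round(4),P.mean(0).round(4))
for i in range(4): d=P[i]-P[i-1];print(np.hypot(*d).round(4),np.degrees(np.arctan2(d[1],d[0])).round(1))
print("frame foot",ray("top",(200+320/7,125+45/7),0))
E
```

```text
[[ 0.7139  0.0974]
 [ 0.7321 -0.0269]
 [ 0.5843 -0.0485]
 [ 0.5663  0.0767]] [0.6491 0.0247]
0.149 8.0
0.1257 -81.7
0.1493 -171.7
0.1265 98.2
frame foot [0.74991332 0.0136624  0.        ]
```

Call:
{"op": "jog_arm", "data": {"motion": [-0.3,-0.04,0,0,0,0,1,-0.6,-0.07,0,0,0,0,1,-0.6,-0.07,0,0,0,0,1,-0.6,-0.07,0,0,0,0,1,-0.6,-0.07,0,0,0,0,1,-0.6,-0.07,0,0,0,0,1,-0.6,-0.07,0,0,0,0,1,-0.6,-0.07,0,0,0,0,1,-0.37,-0.07,0,0,0,0,1,0,0,0,0,0,0.7,1,0,0,0,0,0,0,1,0,0,0,0,0,0,1]}}

```text
time: 27.02
position: [0.6491, 0.025, 0.0961]
tool_rot: [-0.072, 0.997, 0.0, -0.001]
ft_force: [-0.2, -0.5, -3.9]
grip_width: 0.0401
grip_force: 29.8
```

```bash
python3 - <<'E'
from h import *
robot.get_obs()
go(.649,.025,.022,.143)
o=robot.get_obs();im=robot.camera("wrist");cv2.imwrite("pics/w6.png",cv2.resize(im[20:260,90:430],None,fx=2.2,fy=2.2))
for X in[(.7139,.0974,.03),(.7321,-.0269,.03),(.5843,-.0485,.03),(.5663,.0767,.03)]:
  u=wproj(X,o);print(np.round([(u[0]-90)*2.2,(u[1]-20)*2.2]))
E
```

```text
t 27.02 pos [0.6491 0.025  0.0961] F [-0.19 -0.49 -3.92] tilt [-1.2e-03  2.0e-04 -1.0e+00] shift units [-0.000e+00 -1.000e-03  1.853e+00]
turn z units 0.002
[523. 579.]
[211. 580.]
[180. 193.]
[555. 193.]
```

View pics/w6.png

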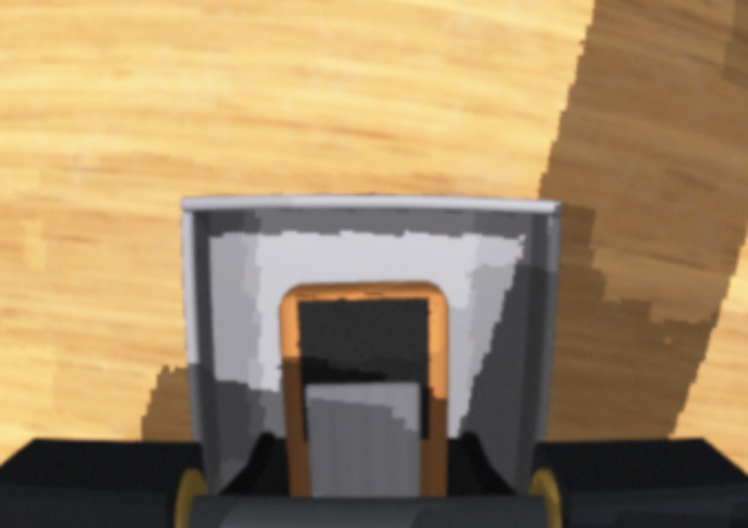

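The wrist view shows the press centred over the tray, with the near rim corners at (182,199) and (560,203), within about 2–3 mm of prediction. Lowering.

Call:
{"op": "jog_arm", "data": {"motion": [-0.02,0,0.4,0,0,0,1,0,0,0.4,0,0,0,1,0,0,0.4,0,0,0,1,0,0,0.3,0,0,0,1,0,0,0.15,0,0,0,1,0,0,0.06,0,0,0,1,0,0,0.04,0,0,0,1,0,0,0.03,0,0,0,1,0,0,0,0,0,0,1,0,0,0,0,0,0,1]}}

```text
time: 28.32
position: [0.6503, 0.025, 0.0259]
tool_rot: [-0.071, 0.997, -0.0, 0.0]
ft_force: [-0.3, -0.0, -4.1]
grip_width: 0.04
grip_force: 29.8
```

Call:
{"op": "jog_arm", "data": {"motion": [0,0,0.025,0,0,0,1,0,0,0.025,0,0,0,1,0,0,0.025,0,0,0,1,0,0,0,0,0,0,1,0,0,0,0,0,0,1]}}

```text
time: 28.95
position: [0.6501, 0.025, 0.0226]
tool_rot: [-0.071, 0.997, 0.0, -0.0]
ft_force: [-0.5, -1.1, -3.5]
grip_width: 0.0399
grip_force: 29.8
```

Call:
{"op": "jog_arm", "data": {"motion": [0,0,0.02,0,0,0,1,0,0,0,0,0,0,1,0,0,0,0,0,0,1]}}

```text
time: 29.32
position: [0.6502, 0.025, 0.022]
tool_rot: [-0.071, 0.997, -0.0, 0.0]
ft_force: [0.2, -0.4, -2.0]
grip_width: 0.0399
grip_force: 29.8
```

Call:
{"op": "jog_arm", "data": {"motion": [0,0,0.01,0,0,0,1,0,0,0,0,0,0,1]}}

```text
time: 29.58
position: [0.6502, 0.025, 0.022]
tool_rot: [-0.071, 0.997, -0.0, 0.0]
ft_force: [-2.0, -0.4, 1.9]
grip_width: 0.0396
grip_force: 29.8
```

Call:
{"op": "jog_arm", "data": {"motion": [0,0,0,0,0,0,0,0,0,0,0,0,0,-0.4,0,0,0,0,0,0,-0.4,0,0,0,0,0,0,-0.4,0,0,0,0,0,0,-0.4]}}

```text
time: 30.2
position: [0.6502, 0.025, 0.0214]
tool_rot: [-0.071, 0.997, -0.0, 0.0]
ft_force: [0.0, -0.2, -0.1]
grip_width: 0.0603
grip_force: 0.0
```

Call:
{"op": "jog_arm", "data": {"motion": [0,0,-0.2,0,0,0,-0.4,0,0,-0.5,0,0,0,-0.4,0,0,-0.5,0,0,0,-0.4,0,0,-0.5,0,0,0,-0.4,0,0,-0.5,0,0,0,-0.4,0,0,-0.5,0,0,0,-0.4,0,0,-0.3,0,0,0,1,0,0,0,0,0,0,1,0,0,0,0,0,0,1,0,0,0,0,0,0,1,0,0,0,0,0,0,1]}}

```text
time: 31.58
position: [0.6497, 0.0251, 0.1406]
tool_rot: [-0.071, 0.997, 0.0, -0.001]
ft_force: [-1.0, -0.6, -0.3]
grip_width: 0.0188
grip_force: 0.0
```

```bash
python3 - <<'E'
from h import *
robot.get_obs()
go(.65,.025,.0797,.143)
o=robot.get_obs();im=robot.camera("wrist");cv2.imwrite("pics/w7.png",cv2.resize(im[20:260,90:430],None,fx=2.2,fy=2.2))
u=wproj((.65,.025,.0685),o);print((u[0]-90)*2.2,(u[1]-20)*2.2)
E
```

```text
t 31.57 pos [0.6497 0.0251 0.1406] F [-0.98 -0.57 -0.33] tilt [-1.5e-03  2.0e-04 -1.0e+00] shift units [-0.009 -0.003  1.522]
turn z units -0.008
367.9772605200945 400.1931758208276
```

View pics/w7.png

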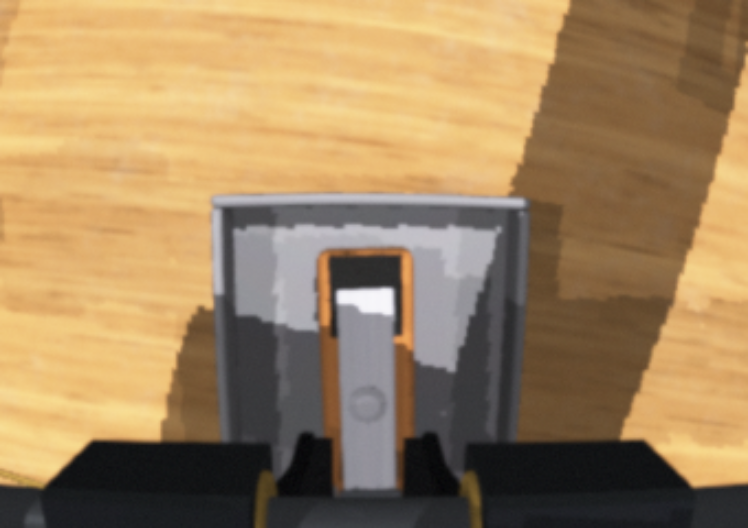

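The press lies flat and centred in the tray. Its button is at (367,404), against a predicted (368,400). I'm closing the fingers fully and pressing again.

Call:
{"op": "jog_arm", "data": {"motion": [0,0,0,0,0,0,1,0,0,0,0,0,0,1,0,0,0.4,0,0,0,1,0,0,0.4,0,0,0,1,0,0,0.4,0,0,0,1,0,0,0.15,0,0,0,1,0,0,0.06,0,0,0,1,0,0,0.03,0,0,0,1,0,0,0.03,0,0,0,1,0,0,0.03,0,0,0,1,0,0,0,0,0,0,1,0,0,0,0,0,0,1]}}

```text
time: 33.12
position: [0.6502, 0.025, 0.0816]
tool_rot: [-0.071, 0.997, -0.0, 0.0]
ft_force: [-0.0, -0.7, 0.8]
grip_width: 0.0001
grip_force: 0.0
```

Call:
{"op": "jog_arm", "data": {"motion": [0,0,0.02,0,0,0,1,0,0,0.02,0,0,0,1,0,0,0.02,0,0,0,1,0,0,0,0,0,0,1,0,0,0,0,0,0,1]}}

```text
time: 33.75
position: [0.6501, 0.025, 0.0791]
tool_rot: [-0.071, 0.997, -0.0, -0.0]
ft_force: [-1.1, 0.2, 1.1]
grip_width: 0.0006
grip_force: 0.3
```

Call:
{"op": "jog_arm", "data": {"motion": [0,0,0.025,0,0,0,1,0,0,0.025,0,0,0,1,0,0,0.025,0,0,0,1,0,0,0.025,0,0,0,1,0,0,0,0,0,0,1,0,0,0,0,0,0,1]}}

```text
time: 34.5
position: [0.65, 0.025, 0.0752]
tool_rot: [-0.071, 0.997, -0.0, -0.0]
ft_force: [-2.3, -0.5, 4.8]
grip_width: 0.0006
grip_force: 2.5
```

Call:
{"op": "jog_arm", "data": {"motion": [0,0,0.025,0,0,0,1,0,0,0.025,0,0,0,1,0,0,0.018,0,0,0,1,0,0,0,0,0,0,1,0,0,0,0,0,0,1,0,0,0,0,0,0,1,0,0,0,0,0,0,1,0,0,0,0,0,0,1,0,0,0,0,0,0,1,0,0,0,0,0,0,1,0,0,0,0,0,0,1]}}

```text
time: 35.88
position: [0.6501, 0.025, 0.073]
tool_rot: [-0.071, 0.997, -0.0, 0.0]
ft_force: [-3.6, 0.5, 7.4]
grip_width: 0.0008
grip_force: 3.8
```

Call:
{"op": "jog_arm", "data": {"motion": [0,0,-0.2,0,0,0,1,0,0,-0.5,0,0,0,1,0,0,-0.7,0,0,0,1,0,0,-0.7,0,0,0,1,0,0,-0.5,0,0,0,1,0,0,-0.3,0,0,0,1,0,0,0,0,0,0,1,0,0,0,0,0,0,1]}}

```text
time: 36.88
position: [0.6495, 0.0251, 0.1875]
tool_rot: [-0.071, 0.997, 0.0, -0.001]
ft_force: [0.1, -0.2, 0.5]
grip_width: 0.0006
grip_force: 0.0
```

```bash
python3 - <<'E'
from h import *
o=robot.get_obs();im=robot.camera("wrist")
cv2.imwrite("pics/fin.png",cv2.resize(im,None,fx=1.5,fy=1.5))
E
```

```text
(no output)
```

View pics/fin.png

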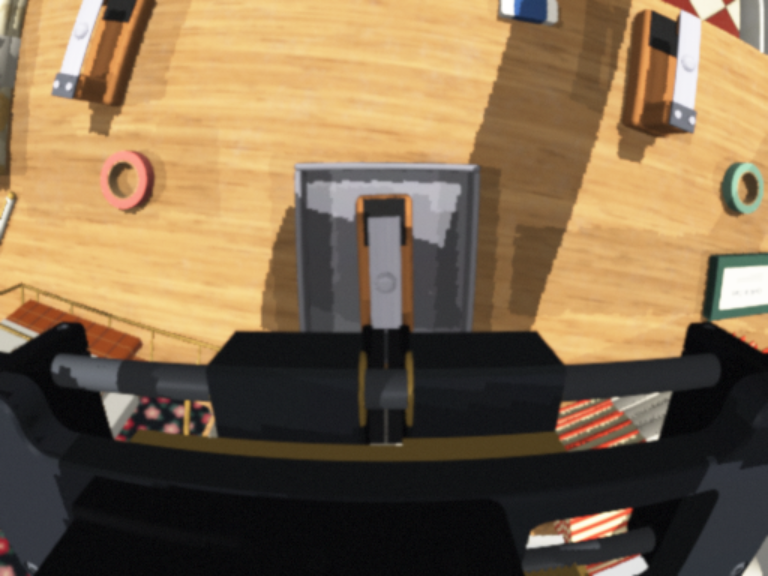

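The slack press, with its button at (385,282), sits flat and centred in the tray, and the other two presses and the bystanders I can see are in place. The fingers are clear, so I'm handing in.

```bash
python3 -c "
from rig import robot
print(robot.hand_in())"
```

```text
the job is handed in; nothing more can be done
None
```

The middle press was the slack one, giving about 6.6 mm at 8 N against 2.8 mm (left) and 2.2 mm (right); it now stands flat and upright in the middle of the tray, where a second press again gave about 6.5 mm, and the job was handed in at about 37 s.

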